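# Clamp the drilled plate in the spring-arm welding nest

### The job

Get the large drilled steel plate ready for welding: first draw the nest's curved spring arm back until it snaps over and stays open by itself, then slide the plate flat along the table into the nest, its long side flush against the long fence and its end flush against the stop, and only then flick the arm back so that it springs shut against the plate and holds it there. Do not lift or tip the plate, and leave the small undrilled blank and everything else on the table where it is.

Things in the scene. Friction and masses are not known exactly. Their poses are not given: they have to be found in the camera images.
- nest: Fixed L-shaped bare-steel welding nest. Origin: inner corner of the L, at table height. Fence bar along its y axis, working face at x = 0 looking to -x (to the robot); stop bar along its x axis, working face at y = 0 looking to -y. The plate's place is the bare table inside the corner, x -60 to 0, y -90 to 0 mm, entered from the -y side. Both bars are 22 mm high.
- fence_end (a point): End of the fence's straight working face, at table height (nest frame x 0, y -138 mm). The fence is 18 mm thick, straight from y +25 to -138 mm; beyond, to y -160 mm, it bends 20 degrees back away from the plate as a lead-in.
- stop_end (a point): Near end of the stop's working face, at table height (nest frame x -78, y 0 mm). The stop bar is 25 mm thick. Past this end lies the arm's pivot foot, 4 mm high, 50 x 34 mm.
- clamp_arm (a joint): Angle (rad) of the curved arm about its vertical pivot: 0 shut (nest empty, post inside the plate's place), growing as it is drawn back, clockwise from above, to 1.15 open. Over-centre spring: under 0.65 it springs shut, above 0.65 it springs open and stays; 0.9 N m/rad times the distance from 0.65 (about 7 N at the post at most), damped 0.12 N m s/rad. About 0.25 when on a plate that is home.
- clamp_post (a point): Top centre of the upright steel post at the arm's free end: 16 mm diameter, 3 to 53 mm above the table, 80 mm from the pivot; push or pinch it; it bears on the plate. In the nest's frame x -50, y -54 mm shut, x -68, y -63 mm on a clamped plate, x -137, y -56 mm open. From pivot to post the arm is a bent bar 11 mm thick, top 16 mm above the table, bowed 18 mm away from the plate's place.
- clamp_pivot (a point): Vertical pivot axis of the arm, at table height; in the nest's frame at x -95, y +12.5 mm. The hub round it is 26 mm in diameter and 28 mm high. A short coil spring runs above it from a pin on the foot (nest frame x -81, y +39 mm) to a pin half way along the bow, 44 mm from the pivot; the pins are 36 mm high.
- plate: The work: loose flat steel plate, 60 (its x) by 90 (its y) by 14 mm high, 0.4 to 0.7 kg, two 16 mm through holes on its long middle line, 24 mm either side of its centre. Origin: centre of its underside. Home, its y axis is parallel to the nest's y (either way round), its origin at x -30, y -45 mm of the nest's frame. Starts up to 0.45 rad out of parallel.
- blank: Bystander: smaller steel plate without holes, 50 (x) by 64 (y) by 14 mm, loose. Origin: centre of its underside. It and the drilled plate start in either of two places.
- v_block: Bystander: ground steel V block, 60 (x) by 40 by 34 mm high, loose, origin centre of its underside.
- flap_disc: Bystander: round flap disc, 98 mm across, 14 mm thick, lying flat, loose, origin centre of its underside.
- spray_can: Bystander: upright spray can, 58 mm diameter, 192 mm tall, loose, origin centre of its underside.
- tape_measure: Bystander: tape measure, 32 by 82 by 60 mm high, loose, origin centre of its underside.

How it is judged (in metres and radians):
On the way, in this order (a step that is already met when the one before it is completed fails the run):
1. the arm is drawn back past its dead point and stands open, the plate not yet home (value of joint clamp_arm above 0.95 rad and not (x of plate in the frame of nest between -0.033 and -0.027 m and y of plate in the frame of nest between -0.048 and -0.042 m and angle between the y axis of plate and the y axis of nest, either way round below 0.05 rad)), for 0.2 s.
2. the plate is home against fence and stop while the arm is still open (x of plate in the frame of nest between -0.035 and -0.025 m and y of plate in the frame of nest between -0.05 and -0.04 m and angle between the y axis of plate and the y axis of nest, either way round below 0.08 rad and value of joint clamp_arm above 0.75 rad), for 0.1 s.
At the end, for the whole second after the job is handed in: the drilled plate lies flat and still in the nest, flush with fence and stop within 3 mm and 0.05 rad, and the arm has sprung shut and rests on its long side (joint between 0.15 and 0.36) (x of plate in the frame of nest between -0.033 and -0.027 m and y of plate in the frame of nest between -0.048 and -0.042 m and angle between the y axis of plate and the y axis of nest, either way round below 0.05 rad and value of joint clamp_arm between 0.15 and 0.36 rad and height (world z) of plate below 0.003 m and angle between plate's own z axis and vertical below 0.05 rad and linear speed of plate below 0.01 m/s); the robot touches nothing.
It fails at once if the plate is lifted or tipped (height (world z) of plate above 0.015 m or angle between plate's own z axis and vertical above 0.25 rad).
It fails at once if the blank is moved (over 15 mm) (distance of blank from where it was at the start of the episode above 0.015 m).
It fails at once if another bystander (V block, flap disc, spray can, tape measure) is moved (over 15 mm) (distance of any of v_block, flap_disc, spray_can, tape_measure from where it was at the start of the episode above 0.015 m).
It also fails if it takes over 72 s, if anything falls off the work surface, if the arm or the gripper's body presses on something with over 40 N, if the wrist force passes 120 N, or if a joint passes its speed limit or range.

### The arm

A 6-joint arm with a two-finger parallel gripper is mounted at the origin on the work surface; the furniture and walls round the work are solid. World frame = base frame: x ahead of the robot, y to its left, z up, the work surface at z = 0. Lengths are in mm, angles in rad, forces in N, time in s.
With the tool pointing down it reaches from about 300 to 775 mm from the base axis. Payload 14.6 kg.
Tool frame: the origin (TCP) lies between the finger pads; the fingertips stand 25 mm ahead of it and the grasp point (between the pads) lies 6 mm ahead of it; z points along the fingers, y is the line along which they close (so a half turn about z gives the same grasp; the last joint's range is limited). The gripper opens to 94 mm and grips with 3 to 60 N. Pads are 16 mm wide; open, the fingers measure 119 mm over their backs; the gripper's body (75 mm by 177 mm) begins 78 mm behind the grasp point.
Start: joints at [-1.289, 0.3, 1.521, -0, 1.321, -0.067], TCP at [187.966, -516.873, 230.446] pointing down, gripper open.
Joint ranges: [-3.03, 3.03], [-0.79, 2.21], [0.23, 2.52], [-1.04, 4.18], [0, 3.07], [-2.55, 2.55]. Speed limits (rad/s): [2.22, 2.22, 2.57, 3.14, 3.14, 3.14].

### API

Orientations are given as [roll, pitch, yaw] about the fixed x, y, z axes, in that order (R = Rz(yaw) Ry(pitch) Rx(roll)).
In Python, from cell import manip gives the robot as it stands. The module is installed in compiled form; this text tells all that it offers.
- The arm moves only by the tool step_arm, never from a script. Its argument "series" is one flat list of numbers, 5 for each row, row after row: the shift along the world's x, y, z in mm, then the turn about the world's z in rad, then the closure, from 0 (fully open) to 1 (shut). In form: [dx, dy, dz, spin, jaw, dx, dy, dz, spin, jaw, ...]. A call has 1 to 20 rows; each row shifts and turns the commanded pose from where the row before left it; what a row does not reach is not made up. A row lasts 1/8 s, in which the tool goes at most 62.5 mm and 10.7 degrees, less where a joint would pass 70% of its speed; a pose out of reach is approached as far as the arm can. A call is refused whole if a number of a shift passes 62.5 or a number of a turn 0.188, either way. A call with a gripper value outside its range is refused whole. The fingers move at their own pace and stop on an object; "squeeze" is the grip in N (left out, the last holds). Time passes only in rows, so rows that do not move let the fingers close. It gives the time, the measured TCP pose, the force, the opening and the grip force at its end, in the units of the state.
- manip.read_state(): the state, without advancing time (a new reading comes with each control period).
- manip.camera(name): name is "scene" or "side" or "wrist"; returns (picture, depth): 480x640x3 uint8, blue, green, red; 480x640 float32, mm along the optical axis (not along the pixel's ray), 0 where there is no reading.
- manip.camera_info(name): a dict with "fovy" (degrees; the focal length in pixels is half the picture's height over the tangent of half this angle, whatever the lens; pixels are square), "cx", "cy" (the principal point, pixels), "k1" (the pictures are not rectified: a ray, as slopes to the right and down, at radius r is drawn at 1 + k1 r^2 times it, then the intrinsics apply), "eye" and "orientation" of the camera in the world. Camera axes: x right, y down, z forward; pixel columns grow to the right and rows downward; lengths in mm; the calibration is good to about 2 mm. A picture is of the moment at which its call begins: read the wrist's pose just before it. camera_info takes no time and is no camera call; for the wrist camera it gives the pose at the moment of the call.
- manip.sign_off(): hands the job in; it is judged then, once.
The state is a dict: "clock": time; "joints": joint angles; "qd": joint speeds; "effort": joint torques, N m; "eef_pos": TCP position; "eef_rot": TCP orientation; "wrist_force": force on the tool from outside, world axes, zero at the start; "moment": the same for the moment, N m; "finger_gap": finger opening in mm; "finger_force": force on a finger pad.
Only numpy, scipy, OpenCV 4.12 (cv2) and the standard library are available. Lean on these libraries where they do the work, as an engineer would, in place of code of your own. Each camera call takes 0.05 s, during which the arm holds its last target. There are 200 camera calls.

## Working session

There is one attempt and no reset: what is moved stays moved. The work goes in short steps, Python scripts to look and compute and a tool call to move; the robot and the scene stay as the last step left them, time stands still between calls to the robot, and variables do not carry over. Pictures are saved under pics/ and viewed, at most 10 in all, crops included, and the job is handed in when it is done.

Besides the shell and the picture viewer there is one more tool, called by a JSON object that holds its "fn" and its "kwargs", one argument or row to a line. step_arm: Moves the arm, as the interface text tells. Its arguments: {"type":"object","properties":{"series":{"type":"array"},"squeeze":{"type":"number"}},"required":["series"]}

```bash
mkdir -p pics; cat > h.py <<'E'
import numpy as np, cv2
from cell import manip
from scipy.spatial.transform import Rotation as R
def rot(o):
    o=np.array(o,float)
    return o if o.shape==(3,3) else R.from_euler('xyz',o).as_matrix()
def grab(n,fn=None):
    i=manip.camera_info(n); p,d=manip.camera(n)
    if fn: cv2.imwrite('pics/'+fn,p)
    np.savez('last_'+n+'.npz',p=p,d=d); import pickle; pickle.dump(i,open('last_'+n+'.pkl','wb'))
    return i,p,d
def load(n):
    import pickle; z=np.load('last_'+n+'.npz'); return pickle.load(open('last_'+n+'.pkl','rb')),z['p'],z['d']
def slopes(i,uv):
    f=240/np.tan(np.radians(i['fovy'])/2)
    q=(np.atleast_2d(np.array(uv,float))-[i['cx'],i['cy']])/f
    s=q.copy()
    for _ in range(20): s=q/(1+i['k1']*(s**2).sum(1,keepdims=True))
    return s
def plane(i,uv,z):
    s=slopes(i,uv); r=np.c_[s,np.ones(len(s))]@rot(i['orientation']).T
    e=np.array(i['eye'],float); return e+r*((z-e[2])/r[:,2])[:,None]
def cloud(i,d):
    v,u=np.mgrid[0:480,0:640]; s=slopes(i,np.c_[u.ravel(),v.ravel()])
    c=np.c_[s,np.ones(len(s))]*d.reshape(-1,1)
    return (c@rot(i['orientation']).T+np.array(i['eye'])).reshape(480,640,3)
E
python3 - <<'E'
from h import *
for n in ('scene','side','wrist'):
    i,p,d=grab(n,n+'0.png'); print(n,i,(d>0).mean())
print(manip.read_state())
E
```

```text
scene {'fovy': 44.61181441559729, 'cx': 324.28681633057084, 'cy': 231.48026847219367, 'k1': -0.1548422498630505, 'eye': array([-234.14853271,  597.91035173, 1131.68008708]), 'orientation': array([-2.41167114, -0.00503114, -2.24976927])} 0.9960221354166666
side {'fovy': 47.5938651331859, 'cx': 317.00805744549353, 'cy': 244.43711954099325, 'k1': -0.15687317655808503, 'eye': array([ 172.36893141, 1022.9125961 ,  923.69645488]), 'orientation': array([-2.25494275e+00, -1.37909167e-03, -2.81728093e+00])} 0.98279296875
wrist {'fovy': 59.95711984679403, 'cx': 315.59194819014914, 'cy': 243.36946270779478, 'k1': -0.04232016798361732, 'eye': array([ 261.50372302, -490.1982052 ,  383.35276126]), 'orientation': array([ 2.87364090e+00, -4.71414023e-04, -1.22164101e+00])} 0.99599609375
{'clock': 0.15, 'joints': array([-1.28859611e+00,  3.00312505e-01,  1.52145725e+00, -2.19215621e-05,
        1.32070315e+00, -6.65612844e-02]), 'qd': array([ 0.00055447, -0.00173993, -0.00289786,  0.00147174, -0.00107064,
        0.00127742]), 'effort': array([ 9.96378003e-04, -5.31956148e+01, -3.52822602e+01,  7.08400737e-02,
        2.35500588e-02, -5.53725317e-05]), 'eef_pos': array([ 187.91371028, -516.70293878,  230.02570447]), 'eef_rot': array([-3.14071294e+00, -3.73595716e-05,  3.48766921e-01]), 'wrist_force': array([0.30572946, 0.01070934, 0.50986459]), 'moment': array([0.01774548, 0.02277406, 0.0243314 ]), 'finger_force': 0.0, 'finger_gap': 94.00639117829003}
```

View pics/scene0.png

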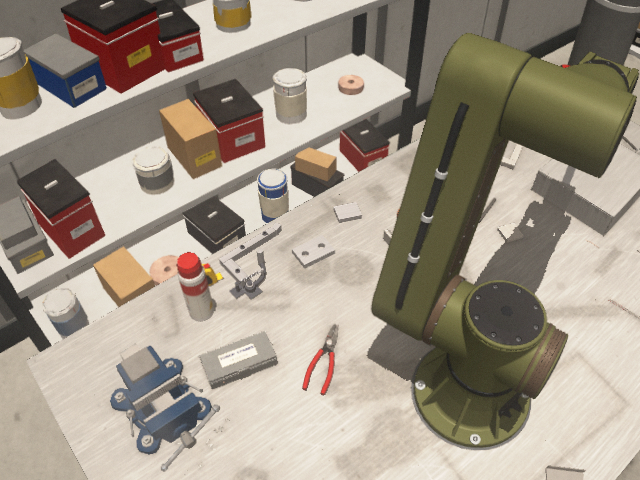

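The scene shows the nest near (250,255), the drilled plate at (313,252), the blank at (347,212), the can at (195,285) and the tape behind it at (213,272). I'll crop the side view and compute rough world positions.

```bash
python3 - <<'E'
from h import *
i,p,d=load('scene')
print(plane(i,[[313,252],[347,212],[278,228],[222,260],[250,288],[262,254]],14).round())
s=cv2.resize(p[190:330,170:380],None,fx=3.5,fy=3.5,interpolation=cv2.INTER_CUBIC)
cv2.imwrite('pics/sc.png',s)
j,q,e=load('side')
cv2.imwrite('pics/sd.png',q)
E
```

```text
[[ 505.   30.   14.]
 [ 557. -125.   14.]
 [ 625.   51.   14.]
 [ 625.  222.   14.]
 [ 511.  216.   14.]
 [ 579.  133.   14.]]
```

View pics/sc.png

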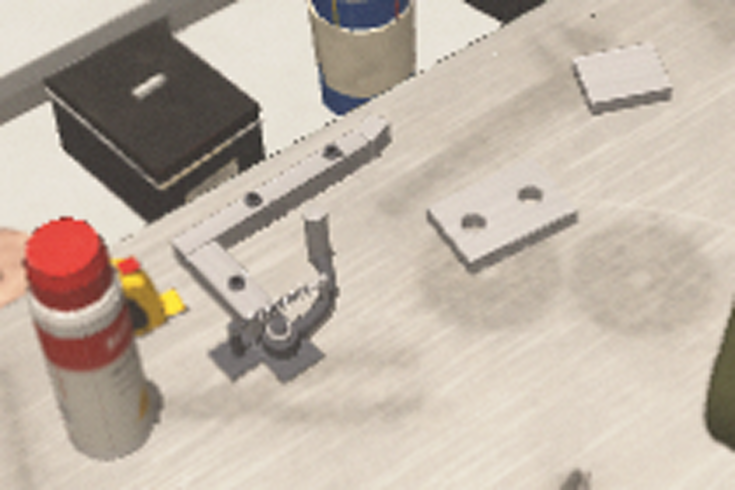

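View pics/side0.png

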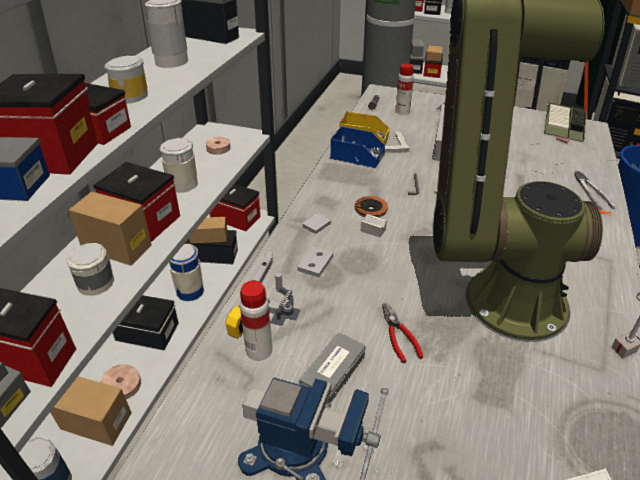

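The crop shows the nest's stop and fence with the inner corner at about scene (222,260), the pivot at (249,284) and the post top at (260,252). The can is at (190,300), the tape is behind it, and the drilled plate and blank are clear of it. In the side view the V block is at (373,225) and the flap disc at (371,205). I'll move above the nest and look from closer.

{"fn": "step_arm", "kwargs": {
  "series": [24, 49, 0, 0.1, 0, 24, 49, 0, 0.1, 0, 24, 49, 0, 0.1, 0, 24, 49, 0, 0.1, 0, 24, 49, 0, 0.1, 0, 24, 49, 0, 0.1, 0, 24, 49, 0, 0.1, 0, 24, 49, 0, 0.1, 0, 24, 49, 0, 0.1, 0, 24, 49, 0, 0.1, 0, 24, 49, 0, 0.1, 0, 24, 49, 0, 0.1, 0, 12, 12, 20, 0.02, 0.5, 0, 0, 0, 0, 0.5, 0, 0, 0, 0, 0.5]
}}

```text
clock: 2.02
eef_pos: [487.4, 82.5, 249.7]
eef_rot: [-3.141, 0.0, 1.568]
wrist_force: [-0.3, 0.4, -0.1]
finger_gap: 67.1
finger_force: 0.0
```

```bash
python3 - <<'E'
from h import *
i,p,d=grab('wrist','w1.png'); print(manip.read_state()['eef_pos'],manip.read_state()['eef_rot'],i)
E
```

```text
[487.35998907  82.32021848 249.72257405] [-3.14059737e+00  1.98702478e-04  1.56743274e+00] {'fovy': 59.95711984679403, 'cx': 315.59194819014914, 'cy': 243.36946270779478, 'k1': -0.04232016798361732, 'eye': array([488.89223835, 159.85571539, 403.06152295]), 'orientation': array([ 2.87186482e+00,  2.59726021e-04, -2.74017398e-03])}
```

View pics/w1.png

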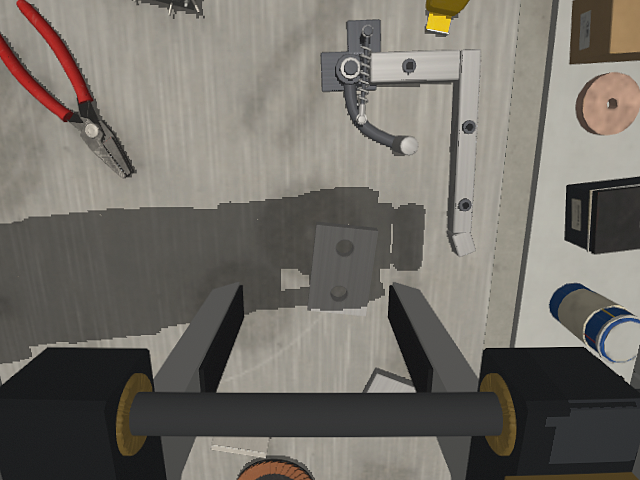

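The wrist view shows the fence (460,80)-(455,232), the stop (372,68)-(460,65), the pivot at (349,67), the post top at (408,146) and the plate at about (345,268) with holes at (345,247) and (339,293). The blank is at (388,385), behind the gripper. I'll measure these from the depth.

```bash
python3 - <<'E'
from h import *
i,p,d=load('wrist'); c=cloud(i,d); z=c[...,2]
print('table',np.median(z[150:190,200:330]))
def rect(m,zz,name):
    m=cv2.morphologyEx(m.astype(np.uint8),cv2.MORPH_OPEN,np.ones((3,3)))
    n,l,st,ce=cv2.connectedComponentsWithStats(m)
    for k in range(1,n):
        if st[k,4]<150: continue
        pts=plane(i,np.argwhere(l==k)[:,::-1],zz)[:,:2].astype(np.float32)
        r=cv2.minAreaRect(pts); print(name,st[k],'c',np.round(r[0],1),'s',np.round(r[1],1),'a',round(r[2],2),'box',cv2.boxPoints(r).round().tolist())
v,u=np.mgrid[0:480,0:640]
roi=(u>290)&(u<520)
rect((z>16)&(z<30)&(v<260)&(u>372)&(u<520),22,'bars')
fm=(z>16)&(z<30)&(v>100)&(v<228)&(u>430)&(u<490)
rect(fm,22,'fence')
sm=(z>16)&(z<30)&(v>40)&(v<100)&(u>376)&(u<450)
rect(sm,22,'stop')
rect((z>8)&(z<19)&(v>210)&(v<330)&(u>290)&(u<400),14,'plate')
rect((z>40)&(z<62)&(v>120)&(v<170)&(u>380)&(u<430),53,'post')
rect((z>23)&(z<33)&(v>40)&(v<90)&(u>330)&(u<372),28,'hub')
print(plane(i,[[345,247],[339,293]],14),plane(i,[[349,67]],28))
for n in('scene','side'):
    i,p,d=load(n); c=cloud(i,d); X=c.reshape(-1,3)
    hs=cv2.cvtColor(p,cv2.COLOR_BGR2HSV).reshape(-1,3)
    k=(X[:,2]>150)&(X[:,2]<200)&(X[:,0]>350)&(X[:,0]<650)&(X[:,1]>150)&(X[:,1]<400)
    print(n,'can',np.percentile(X[k],[2,50,98],axis=0).round(), k.sum())
    k=(hs[:,0]>20)&(hs[:,0]<33)&(hs[:,1]>150)&(X[:,2]>5)&(X[:,2]<100)&(X[:,0]>450)&(X[:,0]<750)&(X[:,1]>150)&(X[:,1]<400)
    print('tape',np.percentile(X[k],[2,50,98],axis=0).round(), k.sum())
E
```

```text
table -1.0592092777891935
bars [429   0  37  13 309] c [598.3 259.6] s [ 7.6 30.8] a 82.5 box [[582.0, 258.0], [613.0, 254.0], [614.0, 261.0], [583.0, 265.0]]
bars [ 373   49  108  208 6915] c [589.  132.7] s [ 92.8 186.9] a 3.47 box [[537.0, 223.0], [548.0, 37.0], [641.0, 42.0], [630.0, 229.0]]
fence [ 452  101   26  127 2617] c [624.1 126.9] s [ 19.4 114. ] a 1.69 box [[613.0, 184.0], [616.0, 70.0], [635.0, 70.0], [632.0, 184.0]]
stop [ 377   50   73   33 2257] c [572.8 212.2] s [62.6 25.4] a 1.44 box [[541.0, 224.0], [542.0, 199.0], [604.0, 200.0], [604.0, 226.0]]
plate [ 307  224   71   92 4900] c [513.9  23.9] s [91.3 60.1] a 83.87 box [[479.0, -18.0], [539.0, -25.0], [549.0, 66.0], [489.0, 73.0]]
post [398 136  21  19 319] c [564.8 146.8] s [16.7 14.5] a 0.12 box [[556.0, 154.0], [556.0, 140.0], [573.0, 140.0], [573.0, 154.0]]
hub [344  60  14  15 169] c [518.4 210.4] s [11.  11.1] a 0.02 box [[513.0, 216.0], [513.0, 205.0], [524.0, 205.0], [524.0, 216.0]]
[[517.09282789  48.55405801  14.        ]
 [511.85743904   0.53130984  14.        ]] [[517.10326281 210.38376023  28.        ]]
scene can [[508. 316. 150.]
 [522. 342. 184.]
 [553. 364. 193.]] 656
tape [[581. 248.   5.]
 [588. 274.  51.]
 [607. 286.  59.]] 55
side can [[510. 319. 151.]
 [530. 349. 181.]
 [556. 362. 191.]] 721
tape [[591. 284.   8.]
 [602. 316.  47.]
 [617. 324.  61.]] 347
```

```bash
python3 - <<'E'
from h import *
for n in('scene','side','wrist'):
    i,p,d=load(n); X=cloud(i,d)[d>0]
    for y0 in range(-50,400,75):
        o=[]
        for x0 in range(630,780,20):
            k=(X[:,0]>x0)&(X[:,0]<x0+20)&(X[:,1]>y0)&(X[:,1]<y0+75); o.append(int(np.percentile(X[k,2],98)) if k.sum()>5 else None)
        print(n,y0,o)
E
```

```text
scene -50 [5, 4, None, None, None, None, None, None]
scene 25 [25, 5, None, None, None, None, None, None]
scene 100 [21, 3, None, None, None, None, None, None]
scene 175 [17, 4, -2, None, None, None, None, None]
scene 250 [None, 3, None, None, None, None, None, None]
scene 325 [5, 5, None, None, None, None, None, None]
side -50 [3, 3, None, None, None, None, None, None]
side 25 [23, 2, None, None, None, None, None, None]
side 100 [21, 2, None, None, None, None, None, None]
side 175 [2, 2, None, None, None, None, None, None]
side 250 [3, 3, 0, None, None, None, None, None]
side 325 [3, 2, None, None, None, None, None, None]
wrist -50 [0, 0, 0, None, None, None, None, None]
wrist 25 [23, 0, 0, None, None, None, None, None]
wrist 100 [22, 0, 0, None, None, None, None, None]
wrist 175 [21, 0, 0, None, None, None, None, None]
wrist 250 [0, 0, 0, None, None, None, None, None]
wrist 325 [None, None, None, None, None, None, None, None]
```

{"fn": "step_arm", "kwargs": {
  "series": [30, 20, 0, 0, 1, 30, 20, 0, 0, 1, 30, 20, 0, 0, 1, 14, 4, 0, 0, 1, 0, 0, 0, 0, 1, 0, 0, 0, 0, 1]
}}

```text
clock: 2.82
eef_pos: [591.4, 146.3, 250.3]
eef_rot: [-3.141, 0.0, 1.568]
wrist_force: [-0.5, -0.5, 0.3]
finger_gap: 3.3
finger_force: 0.0
```

{"fn": "step_arm", "kwargs": {
  "series": [0, 0, -50, 0, 1, 0, 0, -50, 0, 1, 0, 0, -50, 0, 1, 0, 0, -30, 0, 1, 0, 0, -18, 0, 1, 0, 0, 0, 0, 1]
}}

```text
clock: 3.58
eef_pos: [591.5, 146.8, 52.2]
eef_rot: [-3.141, 0.0, 1.568]
wrist_force: [-0.2, -0.3, -0.8]
finger_gap: 0.3
finger_force: 0.0
```

{"fn": "step_arm", "kwargs": {
  "series": [-7, -1, 0, 0, 1, -7, -3, 0, 0, 1, -7, -4, 0, 0, 1, -7, -2, 0, 0, 1, -7, -2, 0, 0, 1, -7, -1, 0, 0, 1, -7, -1, 0, 0, 1, -7, -1, 0, 0, 1, -7, 0, 0, 0, 1, -7, 1, 0, 0, 1, -7, 2, 0, 0, 1, -7, 3, 0, 0, 1, -4, 3, 0, 0, 1, 0, 0, 0, 0, 1, 10, 0, 0, 0, 1, 0, 0, 0, 0, 1]
}}

```text
clock: 5.58
eef_pos: [514.9, 141.0, 52.4]
eef_rot: [3.141, -0.0, 1.568]
wrist_force: [-0.3, -0.1, 0.1]
finger_gap: 0.4
finger_force: 0.0
```

{"fn": "step_arm", "kwargs": {
  "series": [0, 0, 50, 0, 1, 0, -25, 50, 0, 0.4, 0, -40, 50, 0, 0.1, 0, -40, 20, 0, 0, 0, 0, 0, 0, 0, 0, 0, 0, 0, 0]
}}

```text
clock: 6.32
eef_pos: [513.8, 37.4, 220.6]
eef_rot: [-3.141, -0.0, 1.568]
wrist_force: [-0.1, 0.6, 0.2]
finger_gap: 46.9
finger_force: 0.0
```

```bash
python3 - <<'E'
from h import *
i,p,d=grab('wrist','w2.png'); print(manip.read_state()['eef_pos'],manip.read_state()['eef_rot'])
c=cloud(i,d);k=(c[...,2]>42)&(c[...,2]<62)&(c[...,1]>100)&(c[...,1]<180)
print(k.sum(),np.median(c[k],axis=0))
E
```

```text
[513.72266285  37.69156665 220.35853698] [-3.14011718e+00 -1.49755721e-04  1.56915893e+00]
395 [479.36381331 141.07645828  51.83016893]
```

View pics/w2.png

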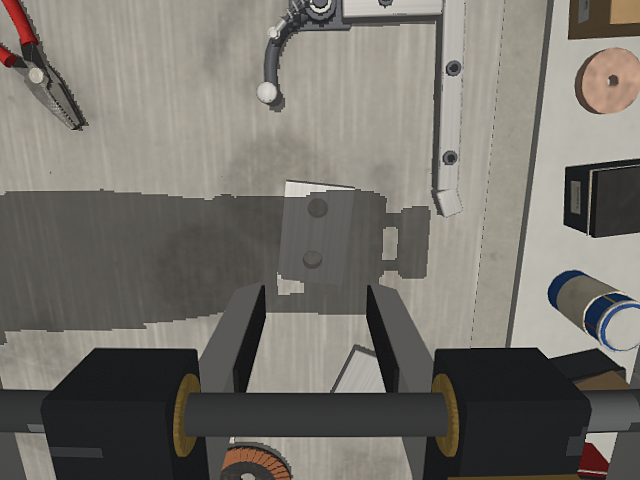

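The arm stands open, with the post at world (479,141), which matches 1.15 rad. The plate hasn't moved; its holes are at (317,208) and (312,259). Next I straddle its width at the middle.

{"fn": "step_arm", "kwargs": {
  "series": [0.5, -13.5, -40, -0.105, 0, 0, 0, -50, 0, 0, 0, 0, -50, 0, 0, 0, 0, -35, 0, 0, 0, 0, -16.5, 0, 0, 0, 0, 0, 0, 0.2, 0, 0, 0, 0, 0.4, 0, 0, 0, 0, 0.6, 0, 0, 0, 0, 0.6, 0, 0, 0, 0, 0.6],
  "squeeze": 15
}}

```text
clock: 7.62
eef_pos: [514.3, 23.6, 30.5]
eef_rot: [-3.141, -0.0, 1.464]
wrist_force: [-4.2, 1.4, 7.0]
finger_gap: 59.7
finger_force: 15.0
```

{"fn": "step_arm", "kwargs": {
  "series": [4, 4, 0, 0.019, 0.6, 5, 5, 0, 0.019, 0.6, 5, 6, 0, 0.019, 0.6, 6, 7, 0, 0.019, 0.6, 6, 8, 0, 0.019, 0.6, 6, 8, 0, 0.019, 0.6, 6, 8, 0, 0.019, 0.6, 6, 8, 0, 0, 0.6, 4, 8, 0, 0, 0.6, 2, 8, 0, 0, 0.6, 0, 8, 0, 0, 0.6, 0, 8, 0, 0, 0.6, 0, 8, 0, 0, 0.6, 0, 8, 0, 0, 0.6, 0, 7, 0, 0, 0.6, 0, 6, 0, 0, 0.6, 0, 5, 0, 0, 0.6, 0, 0, 0, 0, 0.6]
}}

```text
clock: 9.88
eef_pos: [564.9, 143.7, 30.5]
eef_rot: [3.14, -0.0, 1.597]
wrist_force: [-0.3, -1.6, 6.5]
finger_gap: 59.8
finger_force: 15.0
```

{"fn": "step_arm", "kwargs": {
  "series": [0, 3, 0, 0, 0.6, 0, 3, 0, 0, 0.6, 0, 2, 0, 0, 0.6, 0, 1, 0, 0, 0.6, 0, 0, 0, 0, 0.6]
}}

```text
clock: 10.5
eef_pos: [565.0, 151.2, 30.5]
eef_rot: [3.141, 0.002, 1.597]
wrist_force: [0.7, -11.6, 7.6]
finger_gap: 59.9
finger_force: 15.0
```

{"fn": "step_arm", "kwargs": {
  "series": [0, 1, 0, 0, 0.6, 0, 1, 0, 0, 0.6, 0, 0.5, 0, 0, 0.6, 0, 0, 0, 0, 0.6]
}}

```text
clock: 11.0
eef_pos: [565.7, 152.8, 30.5]
eef_rot: [3.139, 0.003, 1.596]
wrist_force: [6.0, -18.4, 3.4]
finger_gap: 59.5
finger_force: 15.0
```

{"fn": "step_arm", "kwargs": {
  "series": [0, -1.5, 0, 0, 0.6, 0, 0, 0, 0, 0.3, 0, 0, 0, 0, 0.3, 0, 0, 0, 0, 0.3, 0, 0, 30, 0, 0.3, 0, 0, 40, 0, 1, -25, 0, 0, 0, 1, -26, 0, 0, 0, 1, 0, 0, 0, 0, 1, 0, 0, 0, 0, 1, 0, 0, 0, 0, 1, 0, 0, 0, 0, 1]
}}

```text
clock: 12.5
eef_pos: [513.8, 153.5, 99.6]
eef_rot: [-3.141, 0.0, 1.597]
wrist_force: [0.4, 0.2, 0.5]
finger_gap: 1.1
finger_force: 0.0
```

{"fn": "step_arm", "kwargs": {
  "series": [-2, 0, -40, 0, 1, 0, 0, -28, 0, 1, 0, 0, 0, 0, 1, 5, 0, 0, 0, 1, 5, 0, 0, 0, 1, 5, 0, 0, 0, 1, 4, 0, 0, 0, 1, 3, 0, 0, 0, 1, 3, 0, 0, 0, 1, 2, 0, 0, 0, 1, 0, 0, 0, 0, 1]
}}

```text
clock: 13.88
eef_pos: [538.1, 153.7, 32.3]
eef_rot: [-3.14, -0.0, 1.597]
wrist_force: [-8.0, -0.4, 7.6]
finger_gap: 0.7
finger_force: 5.7
```

{"fn": "step_arm", "kwargs": {
  "series": [1, 0, 0, 0, 1, 1, 0, 0, 0, 1, 1, 0, 0, 0, 1, 0, 0, 0, 0, 1]
}}

```text
clock: 14.38
eef_pos: [541.0, 153.7, 32.3]
eef_rot: [-3.14, -0.0, 1.597]
wrist_force: [-8.6, 0.4, 9.6]
finger_gap: 0.6
finger_force: 6.1
```

{"fn": "step_arm", "kwargs": {
  "series": [1, 0, 0, 0, 1, 1, 0, 0, 0, 1, 1, 0, 0, 0, 1, 0, 0, 0, 0, 1]
}}

```text
clock: 14.88
eef_pos: [544.0, 153.7, 32.3]
eef_rot: [-3.14, -0.0, 1.597]
wrist_force: [-8.5, 0.5, 8.9]
finger_gap: 0.2
finger_force: 6.1
```

{"fn": "step_arm", "kwargs": {
  "series": [1, 0, 0, 0, 1, 1, 0, 0, 0, 1, 0, 0, 0, 0, 1]
}}

```text
clock: 15.25
eef_pos: [545.1, 153.7, 32.2]
eef_rot: [-3.137, 0.0, 1.597]
wrist_force: [-16.3, -1.1, 13.9]
finger_gap: 0.5
finger_force: 10.5
```

{"fn": "step_arm", "kwargs": {
  "series": [1, 0, 0, 0, 1, 1, 0, 0, 0, 1, 0, 0, 0, 0, 1]
}}

```text
clock: 15.62
eef_pos: [545.5, 153.7, 32.0]
eef_rot: [-3.133, 0.001, 1.597]
wrist_force: [-28.8, -1.4, 22.3]
finger_gap: 0.5
finger_force: 18.1
```

{"fn": "step_arm", "kwargs": {
  "series": [-6, 0, 0, 0, 1, -12, 0, 0, 0, 1, 0, 0, 45, 0, 1, 20, -20, 50, 0, 1, 30, -25, 60, 0, 1, 5, -25, 40, 0, 1, 0, 0, 0, 0, 1, 0, 0, 0, 0, 1]
}}

```text
clock: 16.62
eef_pos: [581.0, 87.0, 218.1]
eef_rot: [-3.14, -0.0, 1.597]
wrist_force: [-0.4, 0.4, -0.2]
finger_gap: 0.3
finger_force: 0.0
```

```bash
cat > m.py <<'E'
from h import *
import sys
i,p,d=grab('wrist',sys.argv[1]); print(manip.read_state()['eef_pos'])
c=cloud(i,d); z=c[...,2]
def rect(m,zz,name):
    m=cv2.morphologyEx(m.astype(np.uint8),cv2.MORPH_OPEN,np.ones((3,3)))
    n,l,st,ce=cv2.connectedComponentsWithStats(m); k=1+np.argmax(st[1:,4])
    r=cv2.minAreaRect(plane(i,np.argwhere(l==k)[:,::-1],zz)[:,:2].astype(np.float32))
    print(name,st[k],np.round(r[0],1),np.round(r[1],1),round(r[2],2),cv2.boxPoints(r).round(1).tolist())
X,Y=c[...,0],c[...,1]
rect((z>7)&(z<18)&(X>530)&(X<640)&(Y>85)&(Y<199),14,'plate')
rect((z>18.5)&(z<27)&(X>605)&(X<645)&(Y>80)&(Y<195),22,'fence')
rect((z>18.5)&(z<27)&(X>545)&(X<600)&(Y>190)&(Y<240),22,'stop')
k=(z>42)&(z<62)&(Y>100)&(Y<180)&(X<600); print('post',k.sum(),np.median(c[k],axis=0))
E
python3 m.py w3.png
```

```text
[580.90176519  87.20207992 217.67796014]
plate [ 285   91   75  110 7231] [585.6 149.6] [61.3 89.7] 1.53 [[553.7999877929688, 193.60000610351562], [556.2000122070312, 103.9000015258789], [617.5, 105.5999984741211], [615.0999755859375, 195.1999969482422]]
fence [ 357   91   25  140 2995] [624.8 137.9] [ 18.  113.9] 1.89 [[614.0, 194.5], [617.7000122070312, 80.5999984741211], [635.7000122070312, 81.19999694824219], [632.0, 195.10000610351562]]
stop [ 273   49   71   34 2311] [572.7 212.3] [55.1 24.4] 1.57 [[544.7999877929688, 223.8000030517578], [545.4000244140625, 199.39999389648438], [600.5, 200.89999389648438], [599.9000244140625, 225.3000030517578]]
post 381 [480.91269101 141.92824071  51.53748669]
```

View pics/w3.png

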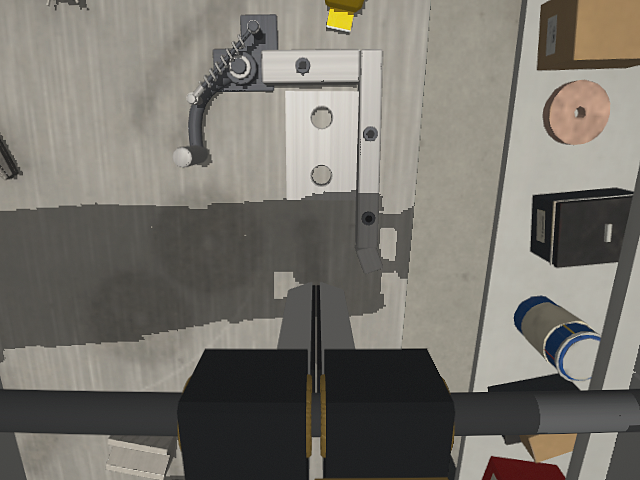

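The plate is flush with the fence and parallel to it, with its near edge at about (320,200), but a gap of about 5 mm remains to the stop. I'll push its end.

{"fn": "step_arm", "kwargs": {
  "series": [2, -2, -50, 0, 1, 0, 0, -50, 0, 1, 0, 0, -50, 0, 1, 0, 0, -36, 0, 1, 0, 0, 0, 0, 1, 0, 4, 0, 0, 1, 0, 4, 0, 0, 1, 0, 3, 0, 0, 1, 0, 2, 0, 0, 1, 0, 0, 0, 0, 1]
}}

```text
clock: 17.92
eef_pos: [584.3, 97.5, 34.2]
eef_rot: [3.14, 0.001, 1.597]
wrist_force: [0.4, -3.7, 2.9]
finger_gap: 0.4
finger_force: 2.2
```

{"fn": "step_arm", "kwargs": {
  "series": [0, 1, 0, 0, 1, 0, 1, 0, 0, 1, 0, 1, 0, 0, 1, 0, 0, 0, 0, 1]
}}

```text
clock: 18.42
eef_pos: [584.3, 100.2, 34.1]
eef_rot: [3.14, 0.001, 1.597]
wrist_force: [0.6, -6.7, 5.5]
finger_gap: 0.2
finger_force: 3.3
```

{"fn": "step_arm", "kwargs": {
  "series": [0, 1, 0, 0, 1, 0, 1, 0, 0, 1, 0, 0, 0, 0, 1]
}}

```text
clock: 18.8
eef_pos: [584.3, 101.4, 34.1]
eef_rot: [3.14, 0.002, 1.597]
wrist_force: [0.2, -13.8, 7.1]
finger_gap: 0.8
finger_force: 6.4
```

{"fn": "step_arm", "kwargs": {
  "series": [0, 1, 0, 0, 1, 0, 1, 0, 0, 1, 0, 0, 0, 0, 1]
}}

```text
clock: 19.18
eef_pos: [584.6, 101.8, 34.2]
eef_rot: [3.14, 0.004, 1.596]
wrist_force: [1.5, -23.6, 7.3]
finger_gap: 0.7
finger_force: 12.1
```

{"fn": "step_arm", "kwargs": {
  "series": [0, -8, 0, 0, 1, 0, -8, 40, 0, 1, 0, 0, 60, 0, 1, 0, 0, 60, 0, 1, 0, 0, 30, 0, 1, 0, 0, 0, 0, 1, 0, 0, 0, 0, 1]
}}

```text
clock: 20.05
eef_pos: [583.1, 88.9, 221.7]
eef_rot: [-3.14, -0.0, 1.597]
wrist_force: [-0.3, -0.5, -0.3]
finger_gap: 0.7
finger_force: 0.0
```

```bash
python3 m.py w4.png
```

```text
[583.12235244  88.81587331 221.43331954]
plate [ 283   87   74  109 7016] [585.6 155.1] [60.7 89.3] 1.83 [[553.7999877929688, 198.8000030517578], [556.7000122070312, 109.5], [617.4000244140625, 111.5], [614.5, 200.8000030517578]]
fence [ 354   94   25  139 2918] [624.9 137.4] [ 18.  114.6] 1.99 [[613.9000244140625, 194.3000030517578], [617.9000244140625, 79.80000305175781], [635.9000244140625, 80.4000015258789], [631.9000244140625, 195.0]]
stop [ 271   53   70   33 2257] [572.6 212.1] [55. 24.] 1.47 [[544.7999877929688, 223.39999389648438], [545.5, 199.39999389648438], [600.5, 200.8000030517578], [599.7999877929688, 224.8000030517578]]
post 373 [480.99222214 141.84042009  51.58118386]
```

The plate is flush with both faces to within about 1 mm. Now I go round to the outer side of the post and flick the arm shut.

{"fn": "step_arm", "kwargs": {
  "series": [-45, 18, 0, 0, 1, -45, 18, 0, 0, 1, -45, 16, 0, 0, 1, 0, 0, -50, 0, 1, 0, 0, -50, 0, 1, 0, 0, -50, 0, 1, 0, 0, -20, 0, 1, 0, 0, 0, 0, 1]
}}

```text
clock: 21.1
eef_pos: [447.3, 140.5, 51.1]
eef_rot: [-3.137, 0.001, 1.597]
wrist_force: [-0.4, 0.6, 0.9]
finger_gap: 0.4
finger_force: 0.0
```

{"fn": "step_arm", "kwargs": {
  "series": [6, -1, 0, 0, 1, 6, -2, 0, 0, 1, 6, -3, 0, 0, 1, 6, -2, 0, 0, 1, 6, -2, 0, 0, 1, 6, 0, 0, 0, 1, 6, 0, 0, 0, 1, 6, 0, 0, 0, 1, 4, 0, 0, 0, 1, 4, 0, 0, 0, 1, 0, 0, 0, 0, 1, -15, 0, 0, 0, 1, -15, 0, 0, 0, 1, 0, 0, 50, 0, 1, 20, -15, 60, 0, 1, 40, -15, 60, 0, 1, 40, -15, 0, 0, 1, 0, 0, 0, 0, 1, 0, 0, 0, 0, 1]
}}

```text
clock: 23.48
eef_pos: [567.2, 88.8, 211.2]
eef_rot: [-3.14, -0.0, 1.597]
wrist_force: [-0.1, 0.1, 0.7]
finger_gap: 0.3
finger_force: 0.0
```

```bash
python3 m.py w5.png
```

```text
[567.10852905  88.96628403 211.42247083]
plate [ 302   87   76  111 7476] [585.8 154.8] [61.  88.4] 1.53 [[554.0999755859375, 198.10000610351562], [556.5, 109.80000305175781], [617.4000244140625, 111.4000015258789], [615.0999755859375, 199.8000030517578]]
fence [ 374   93   27  143 3110] [624.7 137.6] [ 18.1 114.6] 1.86 [[613.9000244140625, 194.60000610351562], [617.5999755859375, 80.0999984741211], [635.5999755859375, 80.69999694824219], [631.9000244140625, 195.1999969482422]]
stop [ 290   51   72   35 2403] [572.6 211.8] [54.8 24.7] 1.56 [[544.9000244140625, 223.39999389648438], [545.5999755859375, 198.6999969482422], [600.4000244140625, 200.10000610351562], [599.7000122070312, 224.89999389648438]]
post 360 [548.29665559 137.23531201  51.91984511]
```

View pics/w5.png

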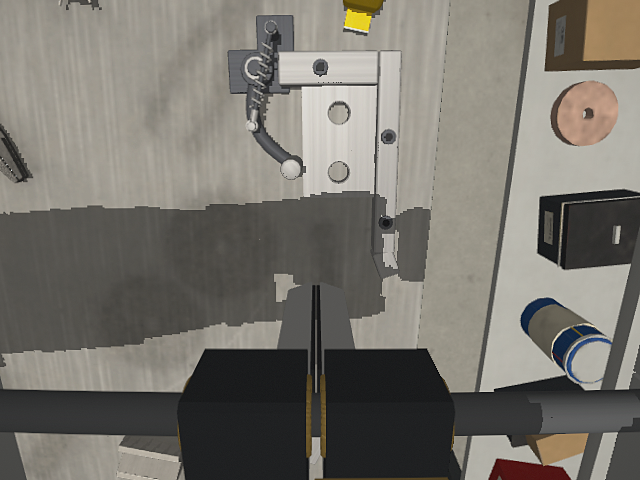

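The arm is shut with its post (291,169) on the plate's long side, and the plate is still flush with fence and stop. The gripper is clear of everything.

```bash
python3 -c "
from cell import manip
print(manip.sign_off())"
```

```text
the job is handed in; nothing more can be done
None
```

I handed the job in after about 23.5 s of robot time: the drilled plate measured flush with the fence and stop to about 1 mm, with the spring arm sprung shut against its long side; the sign-off call returned no verdict.

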